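# Line up the balance weights by size

### The job

Stand the four steel balance weights upright on the black pads of the strip, one centred on each pad, in order of size: the largest on the pad next to the red end block, then smaller and smaller, with the smallest at the grey end. Do not tip a weight over, and leave the white porcelain crucible where it stands.

Things in the scene. Friction and masses are not known exactly. Their poses are not given: they have to be found in the camera images.
- weight_1: the largest of four polished steel balance weights, about 750 g: an upright cylinder 46 mm in diameter and 50 mm high with a narrower knob on top, 74 mm high in all; stands on the bench. Origin at the centre of its underside, z up its axis; its yaw means nothing
- weight_2: the second largest of four polished steel balance weights, about 360 g: an upright cylinder 36 mm in diameter and 42 mm high with a narrower knob on top, 61 mm high in all; stands on the bench. Origin at the centre of its underside, z up its axis; its yaw means nothing
- weight_3: the third largest of four polished steel balance weights, about 150 g: an upright cylinder 27 mm in diameter and 33 mm high with a narrower knob on top, 48 mm high in all; stands on the bench. Origin at the centre of its underside, z up its axis; its yaw means nothing
- weight_4: the smallest of four polished steel balance weights, about 50 g: an upright cylinder 19 mm in diameter and 24 mm high with a narrower knob on top, 36 mm high in all; stands on the bench. Origin at the centre of its underside, z up its axis; its yaw means nothing
- pad_a: one of four equal black rubber discs, 48 mm in diameter and 3 mm thick, fixed in a straight row, 85 mm apart, on an aluminium strip 60 mm wide, 400 mm long and 10 mm high; they stand in the row in the order a, b, c, d, this is number 1 from the a end. Origin at the centre of its underside, so its flat top is 3 mm above the origin and 13 mm above the bench; y lies along the row, from d towards a, x across it
- pad_b: one of four equal black rubber discs, 48 mm in diameter and 3 mm thick, fixed in a straight row, 85 mm apart, on an aluminium strip 60 mm wide, 400 mm long and 10 mm high; they stand in the row in the order a, b, c, d, this is number 2 from the a end. Origin at the centre of its underside, so its flat top is 3 mm above the origin and 13 mm above the bench; y lies along the row, from d towards a, x across it
- pad_c: one of four equal black rubber discs, 48 mm in diameter and 3 mm thick, fixed in a straight row, 85 mm apart, on an aluminium strip 60 mm wide, 400 mm long and 10 mm high; they stand in the row in the order a, b, c, d, this is number 3 from the a end. Origin at the centre of its underside, so its flat top is 3 mm above the origin and 13 mm above the bench; y lies along the row, from d towards a, x across it
- pad_d: one of four equal black rubber discs, 48 mm in diameter and 3 mm thick, fixed in a straight row, 85 mm apart, on an aluminium strip 60 mm wide, 400 mm long and 10 mm high; they stand in the row in the order a, b, c, d, this is number 4 from the a end. Origin at the centre of its underside, so its flat top is 3 mm above the origin and 13 mm above the bench; y lies along the row, from d towards a, x across it
- red_block: red plastic block, 50 x 20 x 12 mm, fixed on one end of the strip beyond the last pad (57.5 mm from that pad's centre); it may be at the pad_a end or at the pad_d end, and a grey block of the same size is then on the other end. Origin at the centre of its underside, 10 mm above the bench
- crucible: small white porcelain crucible, an open cup 46 mm across the rim and 38 mm high, loose, standing on the bench among the weights; it does not belong to the job. Origin at the centre of its underside. (A small amber vial with a blue cap, 24 mm across and 45 mm high, also stands among the weights, unlisted; the weights, crucible and vial stand in a rough row nearer the robot than the strip, at least 80 mm apart centre to centre)
Not all that is in view belongs to the job. What is shaped like the weight_4 but green or pink is not meant.

How it is judged:
At the end, for the whole second after the job is handed in: Each weight stands on its own pad, its centre within 12 mm of the pad's centre, upright within 0.1 rad, released and at rest; counted from the red block the order is weight_1, weight_2, weight_3, weight_4 (large to small) (((horizontal distance between red_block and pad_a below 0.1 m and horizontal distance between weight_1 and pad_a below 0.012 m and z of weight_1 in the frame of pad_a between -0.002 and 0.008 m and horizontal distance between weight_2 and pad_b below 0.012 m and z of weight_2 in the frame of pad_b between -0.002 and 0.008 m and horizontal distance between weight_3 and pad_c below 0.012 m and z of weight_3 in the frame of pad_c between -0.002 and 0.008 m and horizontal distance between weight_4 and pad_d below 0.012 m and z of weight_4 in the frame of pad_d between -0.002 and 0.008 m) or (horizontal distance between red_block and pad_d below 0.1 m and horizontal distance between weight_1 and pad_d below 0.012 m and z of weight_1 in the frame of pad_d between -0.002 and 0.008 m and horizontal distance between weight_2 and pad_c below 0.012 m and z of weight_2 in the frame of pad_c between -0.002 and 0.008 m and horizontal distance between weight_3 and pad_b below 0.012 m and z of weight_3 in the frame of pad_b between -0.002 and 0.008 m and horizontal distance between weight_4 and pad_a below 0.012 m and z of weight_4 in the frame of pad_a between -0.002 and 0.008 m)) and angle between each of weight_1, weight_2, weight_3, weight_4's own z axis and vertical below 0.1 rad and linear speed of each of weight_1, weight_2, weight_3, weight_4 below 0.02 m/s); the robot touches nothing.
It fails at once if a weight was tipped over (leaned more than 1 rad) (angle between any of weight_1, weight_2, weight_3, weight_4's own z axis and vertical above 1 rad).
It fails at once if the crucible was moved by more than 25 mm (distance of crucible from where it was at the start of the episode above 0.025 m).
It also fails if it takes over 112 s, if anything falls off the work surface, if the arm or the gripper's body presses on something with over 40 N, if the wrist force passes 120 N, or if a joint passes its speed limit or range.

### The arm

A 6-joint arm with a two-finger parallel gripper is mounted at the origin on the work surface. World frame = base frame: x ahead of the robot, y to its left, z up, the work surface at z = 0. Lengths are in m, angles in rad, forces in N, time in s.
With the tool pointing down it reaches from about 0.275 to 0.775 m from the base axis. Payload 14.6 kg.
Tool frame: the origin (TCP) lies midway between the tips of the shut fingers; the grasp point (between the pads) lies 19 mm behind it; y points along the fingers, z is the direction in which the jaws open and shut, and the axes are right-handed (so a half turn about y gives the same grasp; the last joint's range is limited). The gripper opens to 85 mm and grips with 20 to 120 N. Pads are 22 mm wide; open, the fingers measure 114 mm over their backs; the gripper's body (76 mm by 85 mm) begins 54 mm behind the grasp point. The pads swing forward as they close: fully open they stand 13 mm farther back than shut.
Start: joints at [0.966, 0.263, -0.048, 1.259, 0, 1.415], TCP at [0.228, 0.473, 0.231] pointing down, gripper open.
Joint ranges: [-2.65, 2.65], [-0.89, 1.7], [-1.18, 1.37], [-2.13, 2.11], [-1.35, 1.29], [-3.14, 3.14]. Speed limits (rad/s): [1.89, 1.89, 2.57, 2.79, 3.14, 3.14].

### API

Orientations are given as a unit quaternion [w, x, y, z].
In Python, from bench import arm gives the robot as it stands. The module is installed in compiled form; this text tells all that it offers.
- The arm moves only by the tool carry_out, never from a script. Its argument "series" is a list of rows, each a list of 3 entries, a list of its own where there are three numbers: the opening, from 0 (shut) to 1 (fully open), then the shift along the tool's x, y, z in m, then the turn about the tool's y in rad. A call has 1 to 10 rows; each row shifts and turns the commanded pose from where the row before left it, along the tool's axes as they then stand; what a row does not reach is not made up. A row lasts 1/12 s, in which the tool goes at most 41.7 mm and 7.16 degrees, less where a joint would pass 70% of its speed; a pose out of reach is approached as far as the arm can. A call is refused whole if a number of a shift passes 0.0417 or a number of a turn 0.125, either way. A call with a gripper value outside its range is refused whole. The fingers move at their own pace and stop on an object; the grip force is fixed at half the most. Time passes only in rows, so rows that do not move let the fingers close. It gives the time, the measured TCP pose, the force and the opening at its end, in the units of the state.
- arm.observe(): the state, without advancing time (a new reading comes with each control period).
- arm.grab_frame(name): name is "scene" or "top"; returns the picture (384x512x3 uint8, blue, green, red); there is no depth.
- arm.camera_model(name): a dict with "fov_y" (degrees; the focal length in pixels is half the picture's height over the tangent of half this angle, whatever the lens; pixels are square), "cx", "cy" (the principal point, pixels), "R" (3x3) and "t" (3): a world point X has camera coordinates R X + t. Camera axes: x right, y down, z forward; pixel columns grow to the right and rows downward; lengths in m; the calibration is good to about 2 mm. A picture is of the moment at which its call begins. camera_model takes no time and is no camera call.
- arm.finish_job(): hands the job in, once; it reports no verdict.
Trained networks look in the newest picture that a camera, given by its name, has taken for a name from the list of things; names that differ only in an ending like _2 or _b are one class to them, and where a whole thing is asked for, a point or a joint stands for the part that bears it (a point fixed in the world has none). Each returns a list of dicts, best first, with "p" (0 to 1); they miss things now and then, are a little off and sometimes report something else, mostly with a low value. They report only what shows in the picture. A call takes as long as a camera call. They do not tell look-alikes from the thing itself.
- arm.look_for(camera, query): "bbox" ([left, top, width, height] as shares, 0 to 1, of the picture: columns of its width, rows of its height, round what is visible of it).
- arm.cut_out(camera, query): "pixels" (384x512 bool, what is visible of it) and "bbox" ([left, top, width, height] as shares, 0 to 1, of the picture: columns of its width, rows of its height, round what is visible of it).
- arm.mark_of(camera, query): "centre" ([column, row] as shares, 0 to 1, of the picture: columns of its width, rows of its height: a listed point, or the origin of a listed thing).
The state is a dict: "time_s": time; "q": joint angles; "joint_velocities": joint speeds; "joint_torque": joint torques, N m; "tool_pos": TCP position; "orientation": TCP orientation; "force": force on the tool from outside, world axes, zero at the start; "wrist_torque": the same for the moment, N m; "grip_width": finger opening in m.
Only numpy, scipy, OpenCV 4.12 (cv2) and the standard library are available. Lean on these libraries where they do the work, as an engineer would, in place of code of your own. Each camera call takes 0.05 s, during which the arm holds its last target. There are 200 camera calls.

## Working session

There is one attempt and no reset: what is moved stays moved. The work goes in short steps, Python scripts to look and compute and a tool call to move; the robot and the scene stay as the last step left them, time stands still between calls to the robot, and variables do not carry over. Pictures are saved under pics/ and viewed, about 12 in all and at most 16, crops included, and the job is handed in when it is done.

Besides the shell and the picture viewer there is one more tool, called after "Call:" in YAML: its name, and indented under it one key for each argument. carry_out: Moves the arm, as the interface text tells. Its arguments: {"type":"object","properties":{"series":{"type":"array","items":{"type":"array"}}},"required":["series"]}

```bash
mkdir -p pics; python3 - <<'E'
from bench import arm
import cv2
s=arm.observe(); print(s)
for n in("scene","top"):
    cv2.imwrite(f"pics/{n}0.png",arm.grab_frame(n)); print(n,arm.camera_model(n))
    for q in("weight_1","pad_a","red_block","crucible"):
        for d in arm.mark_of(n,q): print(q,[round(d["centre"][0]*512,1),round(d["centre"][1]*384,1)],round(d["p"],2))
E
```

```text
{'time_s': 0.0, 'q': array([ 9.65663830e-01,  2.63526313e-01, -4.89400740e-02,  1.25939482e+00,
       -2.60265315e-06,  1.41553128e+00]), 'joint_velocities': array([ 0.00044925, -0.00052783, -0.00146504,  0.0007507 , -0.00134711,
       -0.00081041]), 'joint_torque': array([ 8.86075977e-04, -6.37614727e+01,  3.84559751e+01,  1.36902192e-02,
       -8.70104287e-06,  4.06277934e-05]), 'tool_pos': array([0.22812516, 0.47254204, 0.23082219]), 'orientation': array([-0.68894393,  0.68964383, -0.15785318,  0.15757545]), 'force': array([-0.06525386, -0.37078188, -0.08509873]), 'wrist_torque': array([-0.00461913,  0.00376622, -0.01414862]), 'grip_width': 0.08543237625310647}
scene {'fov_y': 54.71333686248911, 'cx': 254.22790535379855, 'cy': 191.27412920993845, 'R': array([[ 0.65119799,  0.75875807,  0.01507856],
       [ 0.63142103, -0.53067575, -0.565412  ],
       [-0.4210091 ,  0.37771608, -0.82467079]]), 't': array([-0.34113959, -0.31144921,  0.96490176])}
weight_1 [160.4, 218.3] 0.95
weight_1 [289.3, 146.7] 0.82
weight_1 [247.9, 185.4] 0.69
weight_1 [204.1, 194.0] 0.63
weight_1 [245.7, 
[... 179 characters left out ...]
ck [357.5, 174.2] 0.54
crucible [115.5, 255.6] 0.64
top {'fov_y': 52.16412991001284, 'cx': 255.71565325519515, 'cy': 191.23719217550394, 'R': array([[ 0.00126422, -0.99939   , -0.03490021],
       [-0.99138888,  0.00331743, -0.13090871],
       [ 0.13094464,  0.03476518, -0.99077994]]), 't': array([0.02392742, 0.50416483, 0.73075509])}
weight_1 [188.5, 221.3] 0.9
weight_1 [351.4, 225.9] 0.78
weight_1 [215.7, 261.0] 0.6
weight_1 [297.5, 222.0] 0.57
weight_1 [260.8, 202.6] 0.56
weight_1 [265.8, 235.3] 0.55
weight_1 [236.5, 238.3] 0.48
pad_a [241.6, 142.9] 0.8
pad_a [322.1, 148.4] 0.64
pad_a [280.9, 146.9] 0.63
pad_a [198.9, 139.2] 0.61
red_block [170.6, 139.3] 0.55
crucible [402.8, 217.9] 0.95
```

View pics/scene0.png

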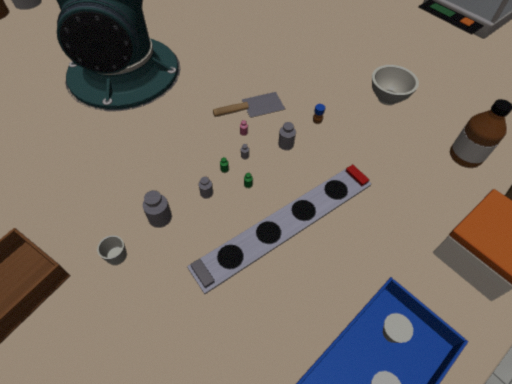

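View pics/top0.png

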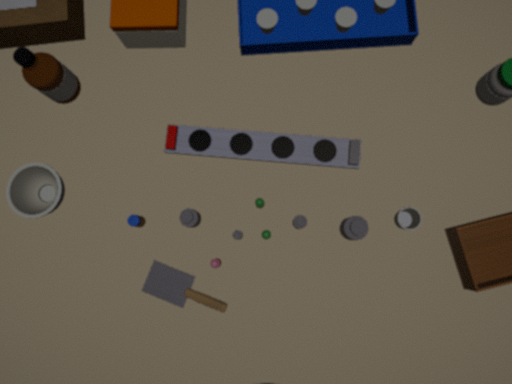

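The red block is at pad row left in the top view (170,139), grey block at (353,152). In the top view the real weights are w2 (190,218), w4 grey (238,235), w3 (300,222) and w1 (355,228). The crucible is at (408,218) and the decoys are green and pink.

```bash
cat > h.py <<'E'
from bench import arm
import numpy as np
def cam(n):
    m=arm.camera_model(n); f=192/np.tan(np.radians(m["fov_y"]/2)); return m,f
def ray(n,uv,z):
    m,f=cam(n); R=np.array(m["R"]);c=-R.T@np.array(m["t"])
    d=R.T@np.array([(uv[0]-m["cx"])/f,(uv[1]-m["cy"])/f,1]); return c+d*(z-c[2])/d[2]
def proj(n,X):
    m,f=cam(n); p=np.array(m["R"])@X+m["t"]; return np.array([m["cx"]+f*p[0]/p[2],m["cy"]+f*p[1]/p[2]])
E
python3 - <<'E'
from h import *
np.set_printoptions(precision=4,suppress=True)
for n in("top","scene"):
    print(n,'cam',ray(n,(0,0),0), proj(n,arm.observe()["tool_pos"]),proj(n,np.zeros(3)))
    m,_=cam(n);print(-np.array(m["R"]).T@m["t"])
T={'w':[(0,[(188.5,221.3),(351.4,225.9),(297.5,222),(236.5,238.3)],[(289.3,146.7),(160.4,218.3),(204.1,194),(245.7,157.9)])],
'pad':[(.010,[(198.9,139.2),(241.6,142.9),(280.9,146.9),(322.1,148.4)],[(333.2,189.9),(302.8,211.8),(269.8,233.3),(227.6,256)])],
'red':[(.010,[(170.6,139.3)],[(357.5,174.2)])],'cru':[(0,[(402.8,217.9)],[(115.5,255.6)])]}
for k,v in T.items():
  for z,a,b in v:
    for p,q in zip(a,b): print(k,ray("top",p,z)[:2],ray("scene",q,z)[:2])
import cv2
# pad centroids by thresholding dark
for n in("top","scene"):
    for d in arm.cut_out(n,"pad_a")[:4]:
        v,u=np.nonzero(d["pixels"]);c=(u.mean()+.0,v.mean()+.0);print(n,'pad',np.round(c,1),ray(n,c,.013)[:2],len(u))
    for q in ("weight_1","crucible"):
      for d in arm.cut_out(n,q):
        v,u=np.nonzero(d["pixels"]);print(n,q,round(d["p"],2),u.min(),u.max(),v.min(),v.max(),len(u))
E
```

```text
top cam [0.9407 0.5957 0.    ] [-70.9287 369.6007] [268.5587 461.8468]
[ 0.4041 -0.0032  0.7909]
scene cam [-0.5457 -0.1198  0.    ] [327.7369 -46.5251] [123.0288  71.4937]
[ 0.825  -0.2709  0.6248]
w [0.4476 0.1608] [0.465  0.1536]
w [ 0.4382 -0.1665] [ 0.4373 -0.1651]
w [ 0.4461 -0.0594] [ 0.4458 -0.0669]
w [0.4135 0.063 ] [0.4274 0.0584]
pad [0.6156 0.1412] [0.6114 0.1351]
pad [0.6071 0.0532] [0.6085 0.0514]
pad [ 0.5981 -0.0269] [ 0.602 -0.029]
pad [ 0.5944 -0.1103] [ 0.5872 -0.1175]
red [0.6159 0.1999] [0.617  0.2037]
cru [ 0.4541 -0.2685] [ 0.4515 -0.2695]
top pad [240.3 143.9] [0.6042 0.0557] 423
top pad [281.7 147.3] [ 0.5965 -0.0285] 401
top pad [199.1 140.2] [0.6126 0.1402] 423
top pad [324.2 150.5] [ 0.5893 -0.1141] 421
top weight_1 0.93 339 366 217 240 547
top weight_1 0.79 179 200 209 227 338
top weight_1 0.61 210 220 258 268 88
top weight_1 0.52 232 242 231 239 72
top weight_1 0.45 293 307 215 228 171
top weight_1 0.42 255 263 198 208 78
top crucible 0.9 394 421 206 230 514
scene pad [230.3 256.4] [ 0.592 -0.115] 496
scene pad [304.1 209.9] [0.608  0.0548] 406
scene pad [268.1 232.2] [ 0.5993 -0.031 ] 458
scene weight_1 0.85 279 295 122 150 400
scene weight_1 0.72 98 126 236 264 638
scene weight_1 0.62 143 171 191 227 821
scene weight_1 0.61 199 212 177 198 245
scene weight_1 0.56 240 247 121 135 93
scene crucible 0.72 98 126 237 264 627
```

```bash
cat >> h.py <<'E'
import cv2
from scipy.optimize import least_squares
W={1:(.046,.050,.074),2:(.036,.042,.061),3:(.027,.033,.048),4:(.019,.024,.036)}
def sil(n,x,y,z,w):
    d,h,H=W[w]; P=[]
    for t in np.linspace(0,2*np.pi,40,endpoint=False):
        for r,zz in((d/2,0),(d/2,h),(d*.27,H-.004)): P.append(proj(n,np.array([x+r*np.cos(t),y+r*np.sin(t),z+zz])))
    hull=cv2.convexHull(np.array(P,np.float32)); m=cv2.moments(hull)
    return np.array([m["m10"],m["m01"]])/m["m00"],m["m00"]
def fit(n,c,w,z=0,x0=(.45,0)):
    r=least_squares(lambda p:sil(n,p[0],p[1],z,w)[0]-c,x0,x_scale=.1,diff_step=1e-3); return r.x,sil(n,*r.x,z,w)[1]
def centroids(n,q="weight_1"):
    o=[]
    for d in arm.cut_out(n,q):
        v,u=np.nonzero(d["pixels"]); o.append((np.array([u.mean(),v.mean()]),len(u),d["p"]))
    return o
E
python3 - <<'E'
from h import *
np.set_printoptions(precision=4,suppress=True)
A={1:(.438,-.166),2:(.455,.157),3:(.446,-.063),4:(.420,.061)}
for n in("top","scene"):
    cs=centroids(n)
    for w,p in A.items():
        e=sil(n,*p,0,w)[0]
        c=min(cs,key=lambda c:np.linalg.norm(c[0]-e))
        x,a=fit(n,c[0],w); print(n,w,np.round(c[0]-e,1),x,"area",c[1],round(a))
    for d in arm.look_for(n,"crucible")[:1]+arm.look_for(n,"weight_4"): print(np.round(np.array(d["bbox"])*[512,384,512,384],1),d["p"])
E
```

```text
top 1 [-1.4  3.1] [ 0.432  -0.1632] area 547 585Traceback (most recent call last):
  File "<stdin>", line 9, in <module>
  File "h.py", line 20, in fit
    r=least_squares(lambda p:sil(n,p[0],p[1],z,w)[0]-c,x0,x_scale=.1,diff_step=1e-3); return r.x,sil(n,*r.x,z,w)[1]
    return func(*args, **kwargs)
    vector_fun = VectorFunction(
        fun_wrapped,
    ...<6 lines>...
        workers=workers
    )
    self.J, dct = approx_derivative(
                  ~~~~~~~~~~~~~~~~~^
        self.fun_wrapped, self.x, f0=self.f, **finite_diff_options
        ^^^^^^^^^^^^^^^^^^^^^^^^^^^^^^^^^^^^^^^^^^^^^^^^^^^^^^^^^^
    )
    ^
    J, _nfev = _dense_difference(fun_wrapped, x0, f0, h,
               ~~~~~~~~~~~~~~~~~^^^^^^^^^^^^^^^^^^^^^^^^
                             use_one_sided, method,
                             ^^^^^^^^^^^^^^^^^^^^^^
                             mf)
                             ^^^
    df = [f_eval - f0 for f_eval in f_evals]
                                    ^^^^^^^
    f = np.atleast_1d(self.fun(x, *self.args, **self.kwargs))
                      ~~~~~~~~^^^^^^^^^^
[... 260 characters left out ...]
(n,p[0],p[1],z,w)[0]-c,x0,x_scale=.1,diff_step=1e-3); return r.x,sil(n,*r.x,z,w)[1]
                             ~~~^^^^^^^^^^^^^^^^^
  File "h.py", line 16, in sil
    for r,zz in((d/2,0),(d/2,h),(d*.27,H-.004)): P.append(proj(n,np.array([x+r*np.cos(t),y+r*np.sin(t),z+zz])))
                                                          ~~~~^^^^^^^^^^^^^^^^^^^^^^^^^^^^^^^^^^^^^^^^^^^^^^^^
  File "h.py", line 9, in proj
    m,f=cam(n); p=np.array(m["R"])@X+m["t"]; return np.array([m["cx"]+f*p[0]/p[2],m["cy"]+f*p[1]/p[2]])
        ~~~^^^
  File "h.py", line 4, in cam
    m=arm.camera_model(n); f=192/np.tan(np.radians(m["fov_y"]/2)); return m,f
ValueError: time passes only in moves, steps and waits
```

```bash
sed -i 's/^def cam(n):/import functools\n@functools.cache\ndef cam(n):/; s/x_scale=.1,diff_step=1e-3/x_scale=.1,diff_step=1e-2/' h.py
python3 - <<'E'
from h import *
np.set_printoptions(precision=4,suppress=True)
A={1:(.438,-.166),2:(.455,.157),3:(.446,-.063),4:(.420,.061)}
for n in("top","scene"):
    cs=centroids(n)
    for w,p in A.items():
        e=sil(n,*p,0,w)[0]
        c=min(cs,key=lambda c:np.linalg.norm(c[0]-e))
        x,a=fit(n,c[0],w,x0=p); print(n,w,np.round(c[0]-e,1),x,"area",c[1],round(a))
    for d in arm.look_for(n,"crucible")[:1]+arm.look_for(n,"weight_4"): print(np.round(np.array(d["bbox"])*[512,384,512,384],1),d["p"])
print(arm.observe()["time_s"])
E
```

```text
top 1 [-1.4  3.1] [ 0.432  -0.1632] area 547 585
top 2 [1.6 1. ] [0.4531 0.1539] area 338 342
top 3 [-0.3  0.3] [ 0.4455 -0.0624] area 171 171
top 4 [-0.1 -0. ] [0.42   0.0612] area 72 82
[395.2 204.7  26.3  26. ] 0.86
[294.4 213.9  12.9  14.3] 0.67
[254.5 197.    8.5  11. ] 0.64
[258.9 232.5  12.8   9.1] 0.56
[337.6 217.4  31.1  20. ] 0.55
[233.1 231.5   8.5   9.6] 0.53
[210.4 258.    9.   10.7] 0.53
[180.4 212.9  19.9  15.1] 0.52
scene 1 [-0.2 -2.4] [ 0.4332 -0.1635] area 821 795
scene 2 [-1.3 -0.1] [0.453  0.1549] area 400 392
scene 3 [ 0.5 -0.2] [ 0.4463 -0.0619] area 245 253
scene 4 [ -0.8 -23.3] [0.366  0.1035] area 93 108
[ 94.4 236.2  32.2  26.7] 0.67
[143.6 192.9  29.5  35. ] 0.97
[279.  125.6  16.7  24.6] 0.92
[197.8 177.3  12.8  23.8] 0.83
[240.4 123.5   8.8  12.1] 0.67
[245.8 173.5   8.5  16.3] 0.59
[239.5 144.7  10.4  17.3] 0.58
[220.6 154.7   7.7  19. ] 0.46
1.15
```

```bash
cat >> h.py <<'E'
from scipy.spatial.transform import Rotation as Ro
def st(tgt=None):
    s=arm.observe(); w,x,y,z=s["orientation"]; R=Ro.from_quat([x,y,z,w]).as_matrix()
    np.set_printoptions(precision=4,suppress=True)
    print("t",s["time_s"],"pos",s["tool_pos"],"F",s["force"],"grip",round(s["grip_width"],4),"q",s["q"])
    print("x",R[:,0],"y",R[:,1],"z",R[:,2],"jaw yaw",np.arctan2(R[1,2],R[0,2]))
    if tgt is not None: print("shift in tool axes",R.T@(np.array(tgt)-s["tool_pos"]))
    return s,R
E
python3 -c "
from h import *
st((.453,.1545,.2))"
```

```text
t 1.15 pos [0.2283 0.4728 0.2313] F [-0.2796  0.1827 -0.371 ] grip 0.0854 q [ 0.9657  0.2631 -0.0483  1.2594  0.      1.4155]
x [ 0.9005 -0.4348 -0.    ] y [-0.  0. -1.] z [0.4348 0.9005 0.    ] jaw yaw 1.1209640958439466
shift in tool axes [ 0.3408  0.0313 -0.1889]
```

Call:
carry_out:
  series:
    - [1, [0.03, 0, -0.018], 0.112]
    - [1, [0, 0, 0], 0.1121]
    - [1, [0, 0, 0], 0.1121]
    - [1, [0, 0, 0], 0.1121]
    - [1, [0, 0, 0], 0.1121]
    - [1, [0, 0, 0], 0.1121]
    - [1, [0, 0, 0], 0.1121]
    - [1, [0, 0, 0], 0.1121]
    - [1, [0, 0, 0], 0.1121]
    - [1, [0, 0, 0], 0.1121]

```text
time_s: 1.98
tool_pos: [0.2475, 0.4435, 0.2313]
orientation: [-0.499, 0.499, -0.501, 0.501]
force: [-0.1, 0.4, 0.3]
grip_width: 0.0855
```

Call:
carry_out:
  series:
    - [1, [0.029, 0.005, 0.0205], 0]
    - [1, [0.029, 0.005, 0.0205], 0]
    - [1, [0.029, 0.005, 0.0205], 0]
    - [1, [0.029, 0.005, 0.0205], 0]
    - [1, [0.029, 0.005, 0.0205], 0]
    - [1, [0.029, 0.005, 0.0205], 0]
    - [1, [0.029, 0.005, 0.0205], 0]
    - [1, [0.029, 0.005, 0.0205], 0]
    - [1, [0.029, 0.005, 0.0205], 0]
    - [1, [0.028, 0.005, 0.021], 0]

```text
time_s: 2.82
tool_pos: [0.4537, 0.1528, 0.1812]
orientation: [-0.5, 0.5, -0.5, 0.5]
force: [0.5, 0.7, 0.0]
grip_width: 0.0851
```

Call:
carry_out:
  series:
    - [1, [0, 0.015, 0], 0]
    - [1, [0, 0, 0], 0]

```text
time_s: 2.98
tool_pos: [0.453, 0.153, 0.1644]
orientation: [0.499, -0.5, 0.501, -0.5]
force: [-0.0, -0.3, -0.5]
grip_width: 0.0855
```

```bash
python3 -c "
from h import *
st((.453,.1545,.008))
for n in('top','scene'): cv2.imwrite('pics/%s1.png'%n,arm.grab_frame(n))
a=cv2.imread('pics/scene1.png')[60:240,180:400];b=cv2.imread('pics/top1.png')[100:280,100:320]
cv2.imwrite('pics/c1.png',cv2.resize(np.vstack([a,b]),None,fx=1.6,fy=1.6))"
```

```text
t 2.9833 pos [0.453  0.153  0.1644] F [-0.0416 -0.3089 -0.5188] grip 0.0855 q [ 0.1551  0.2177 -0.2978  1.0578 -0.      1.7289]
x [-0.003  -1.      0.0004] y [-0.0025 -0.0004 -1.    ] z [ 1.     -0.003  -0.0025] jaw yaw -0.003000114699487614
shift in tool axes [-0.0015  0.1564  0.0004]
```

View pics/c1.png

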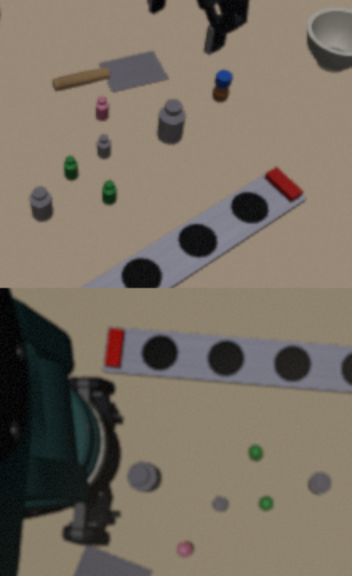

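Call:
carry_out:
  series:
    - [1, [-0.0015, 0.04, 0], 0]
    - [1, [0, 0.04, 0], 0]
    - [1, [0, 0.038, 0], 0]
    - [1, [0, 0.02, 0], 0]
    - [1, [0, 0.015, 0], 0]
    - [1, [0, 0, 0], 0]

```text
time_s: 3.58
tool_pos: [0.4513, 0.1569, 0.0116]
orientation: [-0.5, 0.501, -0.5, 0.499]
force: [-0.9, -0.7, -0.2]
grip_width: 0.0855
```

Call:
carry_out:
  series:
    - [0, [0, 0, 0], 0]
    - [0, [0, 0, 0], 0]
    - [0, [0, 0, 0], 0]
    - [0, [0, 0, 0], 0]
    - [0, [0, 0, 0], 0]
    - [0, [0, 0, 0], 0]
    - [0, [0, 0, 0], 0]
    - [0, [0, 0, 0], 0]

```text
time_s: 4.25
tool_pos: [0.4535, 0.1563, 0.0146]
orientation: [0.501, -0.499, 0.5, -0.5]
force: [-3.4, 0.8, 17.0]
grip_width: 0.0341
```

Call:
carry_out:
  series:
    - [0, [0, 0, 0], 0]
    - [0, [0, -0.01, 0], 0]
    - [0, [0, -0.02, 0], 0]
    - [0, [0, -0.03, 0], 0]
    - [0, [0, -0.03, 0], 0]
    - [0, [0, 0, 0], 0]

```text
time_s: 4.75
tool_pos: [0.4552, 0.1565, 0.1083]
orientation: [0.502, -0.498, 0.499, -0.501]
force: [2.1, 0.9, -2.2]
grip_width: 0.0342
```

```bash
python3 -c "
from h import *
st((.606,.0553,.1))
cv2.imwrite('pics/s2.png',arm.grab_frame('scene'))
a=cv2.imread('pics/s2.png')[60:240,180:400]
cv2.imwrite('pics/c2.png',cv2.resize(a,None,fx=2,fy=2))"
```

```text
t 4.75 pos [0.4552 0.1565 0.1083] F [ 2.1138  0.9025 -2.1882] grip 0.0342 q [ 0.1616  0.26   -0.4058  0.8981  0.      1.7322]
x [ 0.0002 -1.     -0.0011] y [ 0.0068  0.0011 -1.    ] z [1.     0.0002 0.0068] jaw yaw 0.0001840102701717944
shift in tool axes [0.1012 0.0092 0.1507]
```

View pics/c2.png

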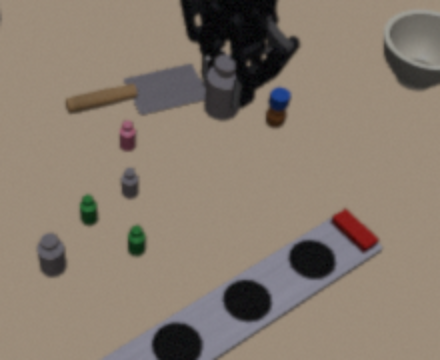

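The weight is held upright, with its base at about (222,115) in the crop. I'll refine the pad positions from the first pictures.

```bash
python3 -c "
from h import *
np.set_printoptions(precision=4,suppress=True)
E=[(.614,.1395),(.606,.0553),(.598,-.0298),(.5907,-.1146)]
res=[]
for n in('top','scene'):
    g=cv2.cvtColor(cv2.imread('pics/%s0.png'%n),cv2.COLOR_BGR2GRAY)
    b=(g<60).astype(np.uint8); k,l,stt,c=cv2.connectedComponentsWithStats(b)
    r=[]
    for e in E:
        p=proj(n,np.array([*e,.013])); i=min((i for i in range(1,k) if stt[i][4]>100),key=lambda i:np.linalg.norm(c[i]-p))
        r.append(ray(n,c[i],.012)[:2]); print(n,p,c[i],stt[i][2:],r[-1])
    res.append(r)
m=np.mean(res,0);print(m, np.diff(m,axis=0))
u=(m[0]-m[3]);u/=np.linalg.norm(u);print('ideal',[m.mean(0)+u*d for d in(.1275,.0425,-.0425,-.1275)])
"
```

```text
top [199.4712 139.5728] [199.5091 140.0026] [ 22  22 383] [0.6134 0.1396]
top [240.4875 143.0714] [240.727  143.4515] [ 23  22 392] [0.6055 0.0549]
top [282.3587 146.6017] [282.3385 146.7872] [ 22  22 390] [ 0.5979 -0.0298]
top [324.4968 149.8296] [324.403  150.3098] [ 22  22 397] [ 0.5899 -0.1145]
scene [335.9161 188.7272] [335.6216 189.3093] [ 22  19 333] [0.6142 0.1386]
scene [303.5265 209.0547] [303.1213 209.8302] [ 23  20 371] [0.6064 0.054 ]
scene [268.1134 231.33  ] [268.0592 232.173 ] [ 25  22 422] [ 0.5989 -0.0307]
scene [229.9997 255.7168] [229.9081 256.3716] [ 25  24 479] [ 0.5912 -0.1153]
[[ 0.6138  0.1391]
 [ 0.6059  0.0544]
 [ 0.5984 -0.0302]
 [ 0.5906 -0.1149]] [[-0.0079 -0.0847]
 [-0.0076 -0.0847]
 [-0.0078 -0.0847]]
ideal [array([0.6138, 0.1391]), array([0.606 , 0.0544]), array([ 0.5983, -0.0302]), array([ 0.5906, -0.1149])]
```

Call:
carry_out:
  series:
    - [0, [0.02, 0, 0.03], 0]
    - [0, [0.02, 0, 0.03], 0]
    - [0, [0.02, 0, 0.03], 0]
    - [0, [0.02, 0, 0.03], 0]
    - [0, [0.02, 0, 0.031], 0]
    - [0, [0, 0.03, 0], 0]
    - [0, [0, 0.025, 0], 0]
    - [0, [0, 0.01, 0], 0]
    - [0, [0, 0, 0], 0]
    - [0, [0, 0, 0], 0]

```text
time_s: 5.63
tool_pos: [0.6034, 0.0563, 0.0382]
orientation: [-0.5, 0.5, -0.5, 0.5]
force: [-0.1, -0.8, -2.4]
grip_width: 0.0342
```

```bash
python3 -c "
from h import *
st((.606,.056,.026))
np.set_printoptions(precision=4,suppress=True)
cs=centroids('scene')
e=sil('scene',.606,.0544,.03,2)[0]
c=min(cs,key=lambda c:np.linalg.norm(c[0]-e));print(c,e,fit('scene',c[0],2,.029,(.606,.0544)))
cv2.imwrite('pics/s3.png',cv2.resize(arm.grab_frame('scene')[120:280,200:400],None,fx=3,fy=3))"
```

```text
t 5.6333 pos [0.6034 0.0563 0.0382] F [-0.1396 -0.7618 -2.3602] grip 0.0342 q [-0.0414  0.517  -0.1916  0.8635 -0.      1.529 ]
x [ 0.0004 -1.     -0.    ] y [-0.0013  0.     -1.    ] z [ 1.      0.0004 -0.0013] jaw yaw 0.0003842989587215818
shift in tool axes [0.0003 0.0122 0.0026]
(array([248.3248, 180.8205]), 117, 0.51) [305.9002 198.0014] (array([ 0.507 , -0.0014]), 479.59269807639066)
```

View pics/s3.png

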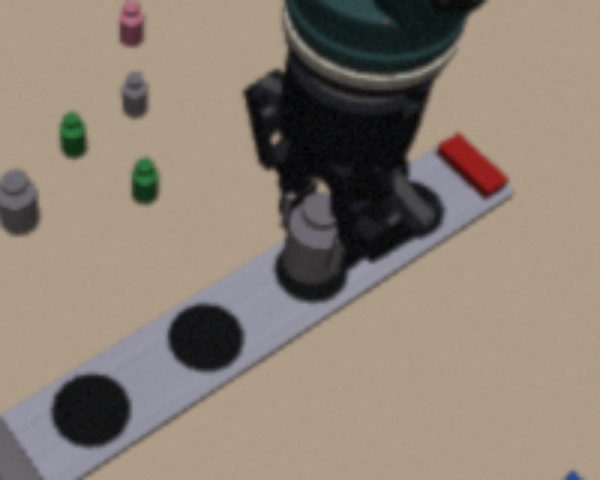

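Call:
carry_out:
  series:
    - [0, [0, 0.004, 0.001], 0]
    - [0, [0, 0.003, 0], 0]
    - [0, [0, 0.003, 0], 0]
    - [0, [0, 0, 0], 0]
    - [0, [0, 0, 0], 0]

```text
time_s: 6.15
tool_pos: [0.6049, 0.0561, 0.0282]
orientation: [-0.5, 0.5, -0.5, 0.5]
force: [0.1, -0.3, -3.5]
grip_width: 0.0342
```

Call:
carry_out:
  series:
    - [0, [0, 0.0015, 0], 0]
    - [0, [0, 0.001, 0], 0]
    - [0, [0, 0, 0], 0]

```text
time_s: 6.4
tool_pos: [0.6052, 0.056, 0.0276]
orientation: [-0.5, 0.5, -0.5, 0.5]
force: [-9.1, 0.1, 23.1]
grip_width: 0.0344
```

Call:
carry_out:
  series:
    - [0.6, [0, 0, 0], 0]
    - [1, [0, 0, 0], 0]
    - [1, [0, 0, 0], 0]
    - [1, [0, 0, 0], 0]
    - [1, [0, 0, 0], 0]
    - [1, [0, -0.02, 0], 0]
    - [1, [0, -0.035, 0], 0]
    - [1, [0, -0.035, 0], 0]
    - [1, [0, 0, 0], 0]

```text
time_s: 7.15
tool_pos: [0.6076, 0.056, 0.1219]
orientation: [-0.502, 0.498, -0.498, 0.502]
force: [0.8, 0.1, 0.5]
grip_width: 0.0855
```

Call:
carry_out:
  series:
    - [1, [0.0236, 0, -0.032], 0]
    - [1, [0.0236, 0, -0.032], 0]
    - [1, [0.0236, 0, -0.032], 0]
    - [1, [0.0236, 0, -0.032], 0]
    - [1, [0.0236, 0, -0.032], 0]
    - [1, [0, 0, 0], 0]
    - [1, [0, 0, 0], 0]

```text
time_s: 7.73
tool_pos: [0.444, -0.0629, 0.1161]
orientation: [-0.499, 0.499, -0.501, 0.501]
force: [0.1, 0.9, -0.1]
grip_width: 0.0854
```

```bash
python3 -c "
from h import *
np.set_printoptions(precision=4,suppress=True)
st((.446,-.062,.008))
for n in('scene',):
  for w,z,p in((2,.013,(.606,.0544)),(3,0,(.446,-.062)),(4,0,(.42,.061))):
    cs=centroids(n); e=sil(n,*p,z,w)[0]
    c=min(cs,key=lambda c:np.linalg.norm(c[0]-e));print(n,w,c[1:],c[0]-e,fit(n,c[0],w,z,p))
cv2.imwrite('pics/s4.png',cv2.resize(arm.grab_frame('scene')[100:280,180:400],None,fx=3,fy=3))"
```

```text
t 7.7333 pos [ 0.444  -0.0629  0.1161] F [ 0.1017  0.8994 -0.0729] grip 0.0854 q [-0.3227  0.2052 -0.4591  0.9061 -0.      1.2506]
x [-0.0025 -1.      0.0001] y [ 0.0004 -0.0001 -1.    ] z [ 1.     -0.0025  0.0004] jaw yaw -0.0025446608494888003
shift in tool axes [-0.0009  0.1081  0.002 ]
scene 2 (413, 0.85) [-2.0651 -3.2999] (array([0.5982, 0.0567]), 478.1882910472341)
scene 3 (231, 0.76) [ 0.3362 -0.4136] (array([ 0.4456, -0.0609]), 253.04905294976197)
scene 4 (103, 0.45) [ 3.6722 29.1898] (array([0.4845, 0.017 ]), 121.70259465649724)
```

View pics/s4.png

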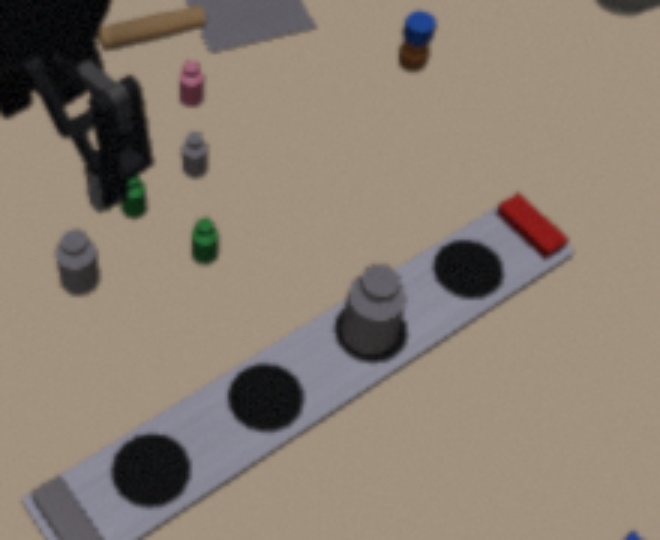

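Call:
carry_out:
  series:
    - [1, [0, 0.035, 0.001], 0]
    - [1, [0, 0.035, 0], 0]
    - [1, [0, 0.025, 0], 0]
    - [1, [0, 0.014, 0], 0]
    - [1, [0, 0, 0], 0]
    - [0, [0, 0, 0], 0]
    - [0, [0, 0, 0], 0]
    - [0, [0, 0, 0], 0]
    - [0, [0, 0, 0], 0]
    - [0, [0, 0, 0], 0]

```text
time_s: 8.77
tool_pos: [0.4465, -0.0621, 0.0075]
orientation: [-0.5, 0.5, -0.5, 0.5]
force: [1.1, 0.7, 30.5]
grip_width: 0.0259
```

Call:
carry_out:
  series:
    - [0, [0, 0, 0], 0]
    - [0, [0, 0, 0], 0]
    - [0, [0, 0, 0], 0]
    - [0, [0, 0, 0], 0]

```text
time_s: 9.1
tool_pos: [0.4466, -0.0621, 0.0077]
orientation: [-0.5, 0.5, -0.499, 0.5]
force: [-1.3, 0.8, 11.4]
grip_width: 0.0254
```

Call:
carry_out:
  series:
    - [0, [0, -0.015, 0], 0]
    - [0, [0, -0.03, 0], 0]
    - [0, [0, -0.03, 0], 0]
    - [0, [-0.008, 0, 0.038], 0]
    - [0, [-0.008, 0, 0.038], 0]
    - [0, [-0.008, 0, 0.038], 0]
    - [0, [-0.008, 0, 0.0375], 0]
    - [0, [0, 0.02, 0], 0]
    - [0, [0, 0.02, 0], 0]
    - [0, [0, 0, 0], 0]

```text
time_s: 9.93
tool_pos: [0.596, -0.0294, 0.0387]
orientation: [0.499, -0.501, 0.501, -0.499]
force: [-1.4, -0.0, -3.2]
grip_width: 0.0252
```

Call:
carry_out:
  series:
    - [0, [0, 0, 0], 0]
    - [0, [0, 0, 0], 0]

```text
time_s: 10.1
tool_pos: [0.5976, -0.0301, 0.0429]
orientation: [-0.5, 0.5, -0.5, 0.5]
force: [1.0, 0.1, -0.8]
grip_width: 0.0251
```

Call:
carry_out:
  series:
    - [0, [0, 0.01, 0], 0]
    - [0, [0, 0.006, 0], 0]
    - [0, [0, 0.002, 0], 0]
    - [0, [0, 0, 0], 0]
    - [0, [0, 0, 0], 0]

```text
time_s: 10.52
tool_pos: [0.5974, -0.03, 0.0238]
orientation: [-0.5, 0.5, -0.5, 0.5]
force: [0.0, 0.2, -1.8]
grip_width: 0.0254
```

Call:
carry_out:
  series:
    - [0, [0, 0.0015, 0], 0]
    - [0, [0, 0, 0], 0]

```text
time_s: 10.68
tool_pos: [0.5976, -0.03, 0.0223]
orientation: [0.5, -0.5, 0.5, -0.5]
force: [0.1, -0.2, -3.1]
grip_width: 0.0254
```

Call:
carry_out:
  series:
    - [0, [0, 0.001, 0], 0]
    - [0, [0, 0.001, 0], 0]
    - [0, [0, 0, 0], 0]

```text
time_s: 10.93
tool_pos: [0.5976, -0.03, 0.0207]
orientation: [-0.5, 0.5, -0.5, 0.5]
force: [-2.4, -0.8, 5.2]
grip_width: 0.0251
```

Call:
carry_out:
  series:
    - [0.6, [0, 0, 0], 0]
    - [1, [0, 0, 0], 0]
    - [1, [0, 0, 0], 0]
    - [1, [0, 0, 0], 0]
    - [1, [0, 0, 0], 0]
    - [1, [0, -0.02, 0], 0]
    - [1, [0, -0.035, 0], 0]
    - [1, [0, -0.04, 0], 0]
    - [1, [0, 0, 0], 0]

```text
time_s: 11.68
tool_pos: [0.6002, -0.0304, 0.122]
orientation: [-0.502, 0.498, -0.497, 0.502]
force: [0.6, -0.2, 1.3]
grip_width: 0.0855
```

Call:
carry_out:
  series:
    - [1, [0.0222, 0, -0.0275], 0]
    - [1, [0.0222, 0, -0.0275], 0]
    - [1, [0.0222, 0, -0.0275], 0]
    - [1, [0.0222, 0, -0.0275], 0]
    - [1, [0.0222, 0, -0.0275], 0]
    - [1, [0.0222, 0, -0.0275], 0]
    - [1, [0, 0, 0], 0]
    - [1, [0, 0, 0], 0]
    - [1, [0, 0, 0], 0]

```text
time_s: 12.43
tool_pos: [0.4329, -0.1633, 0.1155]
orientation: [-0.5, 0.5, -0.5, 0.5]
force: [0.4, -0.4, 0.3]
grip_width: 0.0856
```

```bash
python3 -c "
from h import *
np.set_printoptions(precision=4,suppress=True)
st((.4326,-.1634,.012))
for n in('scene',):
  cs=centroids(n)
  for w,z,p in((3,.013,(.598,-.03)),(1,0,(.4326,-.1634)),(4,0,(.42,.061))):
    e=sil(n,*p,z,w)[0]
    c=min(cs,key=lambda c:np.linalg.norm(c[0]-e));print(n,w,c[1:],c[0]-e,fit(n,c[0],w,z,p))
cv2.imwrite('pics/s5.png',cv2.resize(arm.grab_frame('scene')[100:290,90:350],None,fx=3,fy=3))"
```

```text
t 12.4333 pos [ 0.4329 -0.1633  0.1155] F [ 0.4186 -0.4422  0.2693] grip 0.0856 q [-0.5372  0.2282 -0.4291  0.9128  0.0002  1.0341]
x [-0.0005 -1.      0.0002] y [ 0.0007 -0.0002 -1.    ] z [ 1.     -0.0005  0.0007] jaw yaw -0.000494126794238045
shift in tool axes [ 0.0001  0.1035 -0.0004]
scene 3 (474, 0.93) [ 35.7356 -23.9086] (array([0.6034, 0.0565]), 271.97764386376366)
scene 1 (779, 0.78) [-0.1662  0.3157] (array([ 0.433, -0.164]), 795.6334513833281)
scene 4 (82, 0.55) [-19.3786  14.5951] (array([0.4246, 0.0044]), 118.80668151110876)
```

View pics/s5.png

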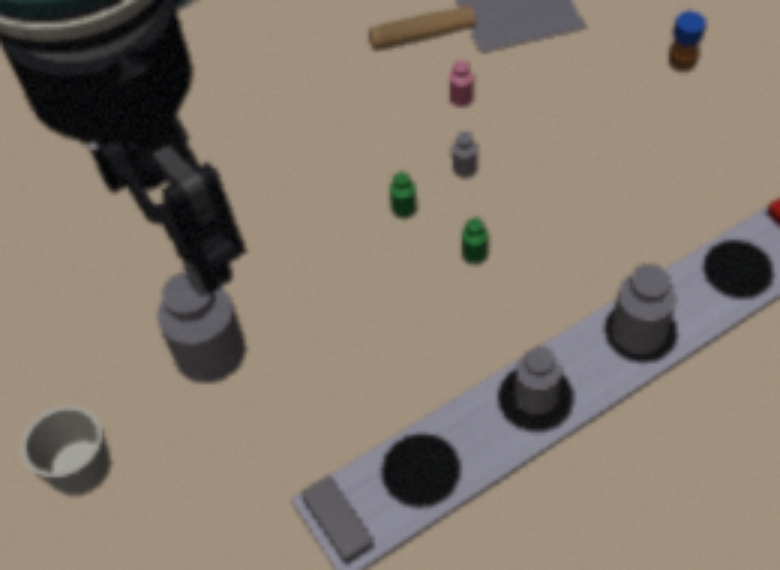

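Weights 2 and 3 are centred on their pads, at (640,330) and (537,398) in the crop. The jaws are over weight 1.

Call:
carry_out:
  series:
    - [1, [0, 0.035, 0], 0]
    - [1, [0, 0.035, 0], 0]
    - [1, [0, 0.02, 0], 0]
    - [1, [0, 0.0115, 0], 0]
    - [1, [0, 0, 0], 0]
    - [1, [0, 0, 0], 0]

```text
time_s: 13.03
tool_pos: [0.4329, -0.1625, 0.0136]
orientation: [-0.5, 0.5, -0.5, 0.499]
force: [0.4, 0.3, 0.2]
grip_width: 0.0851
```

Call:
carry_out:
  series:
    - [0, [0, 0, 0], 0]
    - [0, [0, 0, 0], 0]
    - [0, [0, 0, 0], 0]
    - [0, [0, 0, 0], 0]
    - [0, [0, 0, 0], 0]
    - [0, [0, 0, 0], 0]
    - [0, [0, 0, 0], 0]

```text
time_s: 13.62
tool_pos: [0.4334, -0.1634, 0.0149]
orientation: [-0.5, 0.5, -0.499, 0.501]
force: [-0.4, 2.7, 12.8]
grip_width: 0.0451
```

Call:
carry_out:
  series:
    - [0, [0, -0.01, 0], 0]
    - [0, [0, -0.02, 0], 0]
    - [0, [0, -0.03, 0], 0]
    - [0, [0, -0.03, 0], 0]
    - [0, [0, -0.03, 0], 0]
    - [0, [0, 0, 0], 0]

```text
time_s: 14.12
tool_pos: [0.4342, -0.1641, 0.1385]
orientation: [-0.501, 0.499, -0.498, 0.502]
force: [1.9, 0.3, -6.5]
grip_width: 0.0444
```

Call:
carry_out:
  series:
    - [0, [-0.015, 0, 0.01], 0]
    - [0, [-0.032, 0, 0.019], 0]
    - [0, [-0.032, 0, 0.019], 0]
    - [0, [-0.032, 0, 0.019], 0]
    - [0, [-0.032, 0, 0.019], 0]
    - [0, [-0.032, 0, 0.019], 0]
    - [0, [-0.032, 0, 0.019], 0]
    - [0, [-0.032, 0, 0.019], 0]
    - [0, [-0.032, 0, 0.019], 0]
    - [0, [-0.031, 0, 0.019], 0]

```text
time_s: 14.95
tool_pos: [0.6134, 0.1408, 0.1323]
orientation: [-0.5, 0.501, -0.5, 0.499]
force: [1.9, -0.0, -7.9]
grip_width: 0.0447
```

Call:
carry_out:
  series:
    - [0, [0, 0, 0], 0]
    - [0, [0, 0, 0], 0]
    - [0, [0, 0, 0], 0]

```text
time_s: 15.2
tool_pos: [0.6127, 0.1388, 0.1324]
orientation: [-0.499, 0.501, -0.5, 0.499]
force: [0.3, 0.6, -7.1]
grip_width: 0.0443
```

Call:
carry_out:
  series:
    - [0, [0, 0.03, 0.001], 0]
    - [0, [0, 0.03, 0], 0]
    - [0, [0, 0.025, 0], 0]
    - [0, [0, 0.012, 0], 0]
    - [0, [0, 0, 0], 0]
    - [0, [0, 0, 0], 0]
    - [0, [0, 0, 0], 0]

```text
time_s: 15.78
tool_pos: [0.6149, 0.1383, 0.0379]
orientation: [-0.5, 0.499, -0.5, 0.501]
force: [0.3, 0.2, -7.8]
grip_width: 0.0448
```

Call:
carry_out:
  series:
    - [0, [0, 0.002, 0], 0]
    - [0, [0, 0.002, 0], 0]
    - [0, [0, 0, 0], 0]

```text
time_s: 16.03
tool_pos: [0.6146, 0.1388, 0.033]
orientation: [0.5, -0.5, 0.5, -0.5]
force: [0.3, 0.6, -8.0]
grip_width: 0.0442
```

Call:
carry_out:
  series:
    - [0, [0, 0.002, 0], 0]
    - [0, [0, 0.001, 0], 0]
    - [0, [0, 0.001, 0], 0]
    - [0, [0, 0, 0], 0]

```text
time_s: 16.37
tool_pos: [0.6144, 0.1389, 0.0286]
orientation: [-0.5, 0.5, -0.5, 0.5]
force: [-0.4, -0.5, -8.2]
grip_width: 0.0443
```

Call:
carry_out:
  series:
    - [0, [0, 0.001, 0], 0]
    - [0, [0, 0.001, 0], 0]
    - [0, [0, 0, 0], 0]

```text
time_s: 16.62
tool_pos: [0.6146, 0.1389, 0.028]
orientation: [0.5, -0.5, 0.5, -0.5]
force: [-7.0, -0.9, 10.3]
grip_width: 0.0447
```

Call:
carry_out:
  series:
    - [0.6, [0, 0, 0], 0]
    - [1, [0, 0, 0], 0]
    - [1, [0, 0, 0], 0]
    - [1, [0, 0, 0], 0]
    - [1, [0, 0, 0], 0]
    - [1, [0, -0.02, 0], 0]
    - [1, [0, -0.035, 0], 0]
    - [1, [0, -0.035, 0], 0]
    - [1, [0, -0.02, 0], 0]
    - [1, [0, 0, 0], 0]

```text
time_s: 17.45
tool_pos: [0.6165, 0.1391, 0.1414]
orientation: [0.502, -0.498, 0.498, -0.501]
force: [0.7, -0.3, 0.5]
grip_width: 0.0852
```

Call:
carry_out:
  series:
    - [1, [0.013, 0, -0.0324], 0]
    - [1, [0.013, 0, -0.0324], 0]
    - [1, [0.013, 0, -0.0324], 0]
    - [1, [0.013, 0, -0.0324], 0]
    - [1, [0.013, 0, -0.0324], 0]
    - [1, [0.013, 0, -0.0324], 0]
    - [1, [0, 0, 0], 0]
    - [1, [0, 0, 0], 0]
    - [1, [0, 0, 0], 0]

```text
time_s: 18.2
tool_pos: [0.4207, 0.0608, 0.1368]
orientation: [-0.5, 0.5, -0.5, 0.5]
force: [0.5, -0.4, -0.7]
grip_width: 0.0854
```

```bash
python3 -c "
from h import *
st((.42,.061,.005))
np.set_printoptions(precision=4,suppress=True)
f=arm.grab_frame('scene'); cs=centroids('scene')
for w,z,p in((1,.013,(.614,.139)),(2,.013,(.606,.0544)),(3,.013,(.598,-.03)),(4,0,(.42,.061))):
    e=sil('scene',*p,z,w)[0]
    c=min(cs,key=lambda c:np.linalg.norm(c[0]-e));print(w,c[1:],c[0]-e,fit('scene',c[0],w,z,p))
print(proj('scene',np.array([.42,.061,0])))
cv2.imwrite('pics/s6.png',cv2.resize(f[90:280,180:400],None,fx=3,fy=3))"
```

```text
t 18.2 pos [0.4207 0.0608 0.1368] F [ 0.4856 -0.3644 -0.726 ] grip 0.0854 q [-0.0487  0.1488 -0.4697  0.9514  0.0001  1.5223]
x [-0.0002 -1.     -0.    ] y [ 0.0009  0.     -1.    ] z [ 1.     -0.0002  0.0009] jaw yaw -0.00023058362114427772
shift in tool axes [-0.0002  0.1318 -0.0008]
1 (745, 0.78) [ 0.7073 -0.0682] (array([0.6148, 0.1402]), 759.2067079951521)
2 (440, 0.83) [-0.094   0.2122] (array([0.6062, 0.0539]), 482.36978095024824)
3 (275, 0.78) [ 0.4292 -0.149 ] (array([ 0.5983, -0.0292]), 281.39770729420707)
4 (96, 0.49) [ -0.9673 -23.5698] (array([0.3651, 0.1039]), 107.87980597605929)
[244.4591 155.3033]
```

View pics/s6.png

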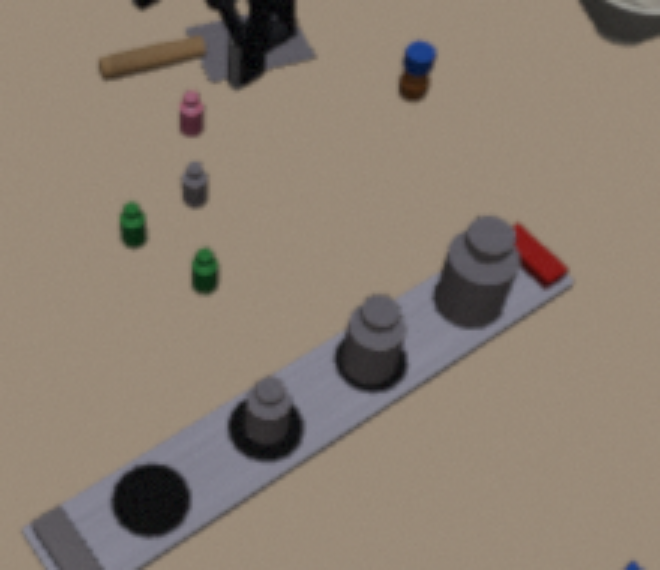

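Call:
carry_out:
  series:
    - [1, [0, 0.035, -0.0007], 0]
    - [1, [0, 0.035, 0], 0]
    - [1, [0, 0.035, 0], 0]
    - [1, [0, 0.017, 0], 0]
    - [1, [0, 0.009, 0], 0]
    - [1, [0, 0, 0], 0]
    - [0.5, [0, 0, 0], 0]
    - [0.3, [0, 0, 0], 0]
    - [0, [0, 0, 0], 0]
    - [0, [0, 0, 0], 0]

```text
time_s: 19.13
tool_pos: [0.4201, 0.0609, 0.0064]
orientation: [0.5, -0.5, 0.5, -0.5]
force: [-0.2, -0.1, 0.7]
grip_width: 0.0388
```

Call:
carry_out:
  series:
    - [0, [0, 0, 0], 0]
    - [0, [0, 0, 0], 0]
    - [0, [0, 0, 0], 0]
    - [0, [0, 0, 0], 0]
    - [0, [0, 0, 0], 0]
    - [0, [0, 0, 0], 0]

```text
time_s: 19.63
tool_pos: [0.4198, 0.0608, 0.0064]
orientation: [0.5, -0.5, 0.5, -0.5]
force: [-0.6, 0.3, 10.3]
grip_width: 0.0167
```

Call:
carry_out:
  series:
    - [0, [0, -0.015, 0], 0]
    - [0, [0, -0.035, 0], 0]
    - [0, [0, -0.035, 0], 0]
    - [0, [0, -0.01, 0], 0]
    - [0, [0.0252, 0, 0.0244], 0]
    - [0, [0.0252, 0, 0.0244], 0]
    - [0, [0.0252, 0, 0.0244], 0]
    - [0, [0.0252, 0, 0.0244], 0]
    - [0, [0.0252, 0, 0.0244], 0]
    - [0, [0.0252, 0, 0.0244], 0]

```text
time_s: 20.47
tool_pos: [0.5667, -0.0918, 0.1009]
orientation: [-0.5, 0.5, -0.5, 0.5]
force: [0.7, 0.6, -0.7]
grip_width: 0.0165
```

Call:
carry_out:
  series:
    - [0, [0.0252, 0, 0.0244], 0]
    - [0, [0, 0, 0], 0]
    - [0, [0, 0.03, 0], 0]
    - [0, [0, 0.025, 0], 0]
    - [0, [0, 0.015, 0], 0]
    - [0, [0, 0, 0], 0]
    - [0, [0, 0, 0], 0]
    - [0, [0, 0, 0], 0]

```text
time_s: 21.13
tool_pos: [0.5908, -0.1157, 0.032]
orientation: [-0.5, 0.5, -0.5, 0.5]
force: [0.8, -0.0, -1.1]
grip_width: 0.0165
```

Target contact height is about 0.0195.

Call:
carry_out:
  series:
    - [0, [0, 0.006, 0], 0]
    - [0, [0, 0.003, 0], 0]
    - [0, [0, 0.001, 0], 0]
    - [0, [0, 0.001, 0], 0]
    - [0, [0, 0, 0], 0]

```text
time_s: 21.55
tool_pos: [0.5902, -0.1155, 0.0197]
orientation: [-0.5, 0.5, -0.5, 0.5]
force: [0.1, 0.0, 0.3]
grip_width: 0.0166
```

Call:
carry_out:
  series:
    - [0, [0, 0.001, 0], 0]
    - [0, [0, 0, 0], 0]

```text
time_s: 21.72
tool_pos: [0.5903, -0.1156, 0.0194]
orientation: [-0.5, 0.5, -0.5, 0.5]
force: [-1.8, 1.0, 6.7]
grip_width: 0.0164
```

Call:
carry_out:
  series:
    - [0.3, [0, 0, 0], 0]
    - [0.6, [0, 0, 0], 0]
    - [1, [0, 0, 0], 0]
    - [1, [0, 0, 0], 0]
    - [1, [0, 0, 0], 0]
    - [1, [0, -0.02, 0], 0]
    - [1, [0, -0.035, 0], 0]
    - [1, [0, -0.035, 0], 0]
    - [1, [0, -0.03, 0], 0]
    - [1, [0, 0, 0], 0]

```text
time_s: 22.55
tool_pos: [0.5924, -0.1163, 0.1446]
orientation: [-0.501, 0.499, -0.497, 0.502]
force: [0.9, -1.2, 0.3]
grip_width: 0.0857
```

Call:
carry_out:
  series:
    - [1, [0.03, 0, -0.03], 0]
    - [1, [0.03, 0, -0.03], 0]
    - [1, [0.03, -0.02, -0.03], 0]
    - [1, [0.03, -0.02, -0.03], 0]
    - [1, [0.03, 0, -0.03], 0]
    - [1, [0.03, 0, -0.03], 0]
    - [1, [0, 0, 0], 0]
    - [1, [0, 0, 0], 0]
    - [1, [0, 0, 0], 0]

```text
time_s: 23.3
tool_pos: [0.4191, -0.2867, 0.1743]
orientation: [0.5, -0.5, 0.5, -0.5]
force: [0.2, -0.5, -0.7]
grip_width: 0.0853
```

```bash
python3 -c "
from h import *
st()
np.set_printoptions(precision=4,suppress=True)
for n in('scene','top'):
  f=arm.grab_frame(n); cs=centroids(n)
  for w,z,p in((1,.013,(.614,.139)),(2,.013,(.606,.0544)),(3,.013,(.598,-.03)),(4,.013,(.5906,-.115))):
    e=sil(n,*p,z,w)[0]
    c=min(cs,key=lambda c:np.linalg.norm(c[0]-e));print(n,w,c[1:],c[0]-e,fit(n,c[0],w,z,p))
  cv2.imwrite('pics/e%s.png'%n,f)
a=cv2.imread('pics/escene.png')[90:290,90:390];b=cv2.imread('pics/etop.png')[100:250,130:430]
cv2.imwrite('pics/e.png',cv2.resize(np.vstack([a,b]),None,fx=1.7,fy=1.7))"
```

```text
t 23.3 pos [ 0.4191 -0.2867  0.1743] F [ 0.1601 -0.5053 -0.6544] grip 0.0853 q [-0.7607  0.2588 -0.2124  1.0996  0.0002  0.8108]
x [-0.0007 -1.     -0.0002] y [ 0.0002  0.0002 -1.    ] z [ 1.     -0.0007  0.0002] jaw yaw -0.0006859387661334662
scene 1 (801, 0.76) [0.563  0.5869] (array([0.6157, 0.1388]), 760.3044262246694)
scene 2 (508, 0.94) [-0.6425  0.4151] (array([0.6059, 0.0528]), 482.3855157480575)
scene 3 (284, 0.64) [ 0.4923 -0.0812] (array([ 0.5985, -0.0292]), 281.4385560841765)
scene 4 (284, 0.64) [ 39.453  -26.0174] (array([ 0.5966, -0.0272]), 139.443954332266)
top 1 (611, 0.95) [0.1528 0.1859] (array([0.6136, 0.1387]), 598.5224358149571)
top 2 (340, 0.55) [0.6226 0.1149] (array([0.6058, 0.0532]), 354.6435475337785)
top 3 (191, 0.6) [-0.2212  0.2049] (array([ 0.5976, -0.0296]), 198.34408601280302)
top 4 (191, 0.6) [-43.0596  -3.7906] (array([ 0.5989, -0.0298]), 97.94549593399279)
```

View pics/e.png

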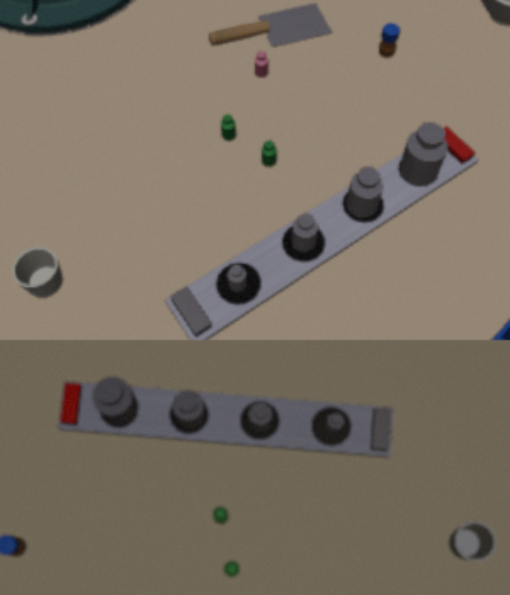

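All four weights stand centred on their pads, including weight 4 at (238,280) in the crop. The crucible is untouched at (38,272).

```bash
python3 -c "
from bench import arm
print(arm.finish_job())"
```

```text
the job is handed in; nothing more can be done
None
```

All four weights stand upright on their own pads, with weight_1 next to the red block, then weight_2, weight_3, and weight_4 at the grey end. I handed the job in at about 23 s of the 112 s; the interface reports no verdict.

- **Weights 1–3:** In the final check, both cameras put each weight within about 2 mm of its pad centre.
- **Weight 4:** The networks did not detect it on its dark pad, so its placing rests on two things. It touched down with the tool at (0.590, -0.116), against a pad centre of (0.5906, -0.115). The final picture also shows it upright and centred.
- **Other checks:** In the final pictures the gripper was open and clear of everything. The crucible looked untouched in both views, though I did not measure it again. The largest force I read was about 30 N on the wrist, as the fingers closed on weight_3.

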